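# Wedge the bar fast and drive the dowel with a mallet

### The arm

A 6-joint arm with a two-finger parallel gripper is mounted at the origin on the work surface. World frame = base frame: x ahead of the robot, y to its left, z up, the work surface at z = 0. Lengths are in mm, angles in rad, forces in N, time in s.
With the tool pointing down it reaches from about 275 to 850 mm from the base axis. Payload 19 kg.
Tool frame: the origin (TCP) lies midway between the tips of the shut fingers; the grasp point (between the pads) lies 19 mm behind it; z points along the fingers, y is the direction in which the jaws open and shut (so a half turn about z gives the same grasp; the last joint's range is limited). The gripper opens to 85 mm and grips with 20 to 120 N. Pads are 22 mm wide; open, the fingers measure 114 mm over their backs; the gripper's body (76 mm by 85 mm) begins 54 mm behind the grasp point. The pads swing forward as they close: fully open they stand 13 mm farther back than shut.
Start: joints at [1.027, 0.15, 1.437, -0, 1.554, -0.134], TCP at [229.095, 527.357, 231.267] pointing down, gripper open.
Joint ranges: [-2.8, 2.8], [-0.68, 2.1], [0.12, 2.68], [-1.39, 4.53], [0.16, 2.79], [-2.81, 2.81]. Speed limits (rad/s): [1.89, 1.89, 2.22, 3.01, 3.01, 3.01].

### API

Orientations are given as a rotation vector (axis times angle).
In Python, from station import manip, read_camera, get_calibration gives the robot as it stands.
- The arm moves only by the tool send_rows, never from a script. Its argument "commands" is a list of rows, each an object with "slide": the shift along the world's x, y, z scaled (see below), a list of three; "rotation": the turn, a rotation vector about the world's x, y, z scaled (see below), a list of three; "hand": the opening, from 0 (shut) to 1 (fully open). In form: [{"slide": [dx, dy, dz], "rotation": [wx, wy, wz], "hand": hand}, ...]. A call has 1 to 10 rows; each row is the pose to reach, as a shift and turn from the pose measured when the call began, turning the shorter way round; what a row does not reach only later rows make up. The controller multiplies each number of a shift by 0.6 m and each number of a turn by 180 degrees. A row lasts 1/12 s, in which the tool goes at most 41.7 mm and 7.16 degrees, less where a joint would pass 70% of its speed; a pose out of reach is approached as far as the arm can. A call with a number of a shift or a turn outside -1 to 1 is refused whole. A call with a gripper value outside its range is refused whole. The fingers move at their own pace and stop on an object; the grip force is fixed at half the most. Time passes only in rows, so rows that repeat a pose let the fingers close. It gives the time, the measured TCP pose, the force and the opening at its end, in the units of the state.
- manip.sense(): the state, without advancing time (a new reading comes with each control period).
- read_camera(name): name is "side" or "top"; returns the picture (420x560x3 uint8, red, green, blue); there is no depth.
- get_calibration(name): a dict with "fx", "fy", "cx", "cy" (pixels), "rvec" (rotation vector, rad) and "tvec" (3), from world to camera coordinates, as OpenCV has them. Camera axes: x right, y down, z forward; pixel columns grow to the right and rows downward; lengths in mm; the calibration is good to about 2 mm. A picture is of the moment at which its call begins. get_calibration takes no time and is no camera call.
- manip.sign_off(): hands the job in, once; it reports no verdict.
The state is a dict: "time_s": time; "q": joint angles; "qd": joint speeds; "effort": joint torques, N m; "ee_pos": TCP position; "ee_rot": TCP orientation; "wrist_force": force on the tool from outside, world axes, zero at the start; "torque": the same for the moment, N m; "grip_width": finger opening in mm.
Only numpy, scipy, OpenCV 4.12 (cv2) and the standard library are available. Lean on these libraries where they do the work, as an engineer would, in place of code of your own. Each camera call takes 0.05 s, during which the arm holds its last target.

### The job

Push the sliding bar of the pinning fixture fully home against its end stop, then slide the thumb wedge along its ramp until it jams the bar fast. Pick up the mallet and strike the sprung punch down with it, with a brisk blow (more than one if needed), until the dowel under it is driven fully into the brass block. Then stand the mallet back on its rubber pad the way it stood, leaving the other things on the bench alone.

Things in the scene. Friction and masses are not known exactly. Their poses are not given: they have to be found in the camera images.
- fixture: pinning fixture bolted to the bench: dark steel base 180 x 300 x 20 mm. Its origin lies at bench height under the punch axis; its y axis is the direction in which the bar slides home; its x axis points from the fixture's grey column across the bar to the wedge; z up. Base from x -85 to +95 mm and y -200 to +100 mm. The grey column (34 x 44 mm, x -82 to -48 mm, up to z = 106 mm) carries an overhead arm (y -18 to +18 mm, z 88 to 106 mm) that guides the punch over x = y = 0.
- bar (a joint): slide of the steel bar (36 wide x 170 long x 25 mm high, top at z = 45 mm) along the fixture's +y: 0 fully out, 0.080 m fully home against its end stop; it resists with about 2 N and stays where it is left. The bar carries a brass block with the dowel in it; only when home is the dowel right under the punch.
- bar_post (a point): centre of the top of the round upright aluminium post (18 mm diameter, 50 mm high, z 45 to 95 mm) on the bar's rear end, by which the bar is pushed; moves with the bar. Home it stands at fixture x = -4 mm, y = -95 mm.
- wedge (a joint): slide of the aluminium thumb wedge along its ramp: 0 fully back, growing as it is slid along the ramp, that is along the fixture's +y turned 12 degrees towards the bar (direction -0.208, 0.978 in the fixture's x, y). Its flat face meets the bar's side at about 0.045 m and jams there; it slides with about 1.5 N and wedges tight with a push of 6 to 15 N; it stays where it is left.
- wedge_tab (a point): centre of the top of the wedge's upright thumb tab (24 mm along the fixture's x, 12 mm along y, 50 mm high, z 45 to 95 mm), pushed from its -y side; moves with the wedge. At joint value 0 it is at fixture x = 39 mm, y = -68 mm.
- punch (a joint): travel of the upright sprung steel punch: 0 up, grows downward to 0.017 m; a spring (about 2 N at the top, 3.5 N at the bottom) lifts it again. The first 6 mm are free, then it meets the dowel (if the bar is home) and drives it.
- punch_top (a point): centre of the flat top of the punch's round head (36 mm diameter, 14 mm thick), 148 mm above the bench when up: the place to strike.
- dowel (a joint): how far the dowel (12 mm diameter) has been driven into the brass block: 0 standing 10 mm proud, 0.009 m fully home (1 mm proud); it moves under about 4 N and stays. Fully home it stops the punch at about 15 mm of travel.
- dowel_top (a point): centre of the top of the dowel, 69 mm above the bench before it is driven.
- mallet_center (a point): centre of the head of the mallet: an upright round barrel 46 mm in diameter and 84 mm long, steel with white nylon faces, standing on one face, this point half-way up (42 mm above the lower face). A wooden handle (22 mm diameter) leaves it level along the mallet's -x, its end 155 mm from this point. Mass about 0.4 kg, centre of mass about 10 mm from this point towards the handle. The head can be gripped from above, fingers on either side along the mallet's y axis.
- pad: square black rubber pad, 130 x 130 x 8 mm, fixed on the bench, on which the mallet stands; origin at the centre of its underside, its top 8 mm above the bench.
- compound_block: bystander: reddish bar of polishing compound, 40 x 120 x 30 mm, lying on the bench; origin under its centre.
- jar: bystander: amber jar, 64 mm diameter, 85 mm high; origin under its centre.
- tote: bystander: open yellow tray, 170 x 110 x 60 mm; origin under its centre.
- buff: bystander: grey felt buffing wheel, 90 mm diameter, 30 mm high with its hub, lying flat; origin under its centre.
Not all that is in view belongs to the job. Leave any pink or red look-alike of the part that bears mallet_center alone.

How it is judged (in metres and radians):
On the way, in this order (a step that is already met when the one before it is completed fails the run):
1. the bar is pushed home against its end stop (value of joint bar above 0.0775 m), for 0.2 s.
2. the wedge is slid along its ramp and jams the bar, the bar still home (value of joint bar above 0.0775 m and value of joint wedge above 0.042 m and contact force between wedge and bar above 2 N), for 0.2 s.
3. the mallet is lifted 50 mm or more (height (world z) of mallet_center above 0.1 m), for 0.1 s.
4. the mallet strikes the punch down (faster than 40 mm/s) (contact force between mallet and punch above 1 N and velocity of joint punch above 0.04 m/s).
At the end, for the whole second after the job is handed in: Dowel driven 7.5 mm or more; bar within 2.5 mm of home; wedge past 42 mm and pressing the bar with over 2 N; punch back up (within 3 mm); mallet still, upright (0.1 rad) on its face on the pad, within 50 mm of the pad's centre (all of step 2 and value of joint dowel above 0.0075 m and value of joint punch below 0.003 m and horizontal distance between mallet_center and pad below 0.05 m and height (world z) of mallet_center between 0.044 and 0.056 m and angle between mallet_center's own z axis and vertical below 0.1 rad and linear speed of mallet below 0.02 m/s); the robot touches nothing.
It fails at once if the dowel is driven before the wedge holds the bar (value of joint dowel above 0.003 m and value of joint wedge below 0.042 m).
It fails at once if the punch or the dowel is pushed down with the robot itself instead of the mallet ((contact force between punch and the arm above 2 N and value of joint punch above 0.006 m) or (contact force between punch and the fingers above 2 N and value of joint punch above 0.006 m) or contact force between dowel and the fingers above 2 N).
It fails at once if another thing on the bench (block, jar, tray or buffing wheel) is moved more than 25 mm (distance of any of compound_block, jar, tote, buff from where it was at the start of the episode above 0.025 m).
It also fails if it takes over 61 s, if anything falls off the work surface, if the arm or the gripper's body presses on something with over 40 N, if the wrist force passes 120 N, or if a joint passes its speed limit or range.

## Working session

There is one attempt and no reset: what is moved stays moved. The work goes in short steps, Python scripts to look and compute and a tool call to move; the robot and the scene stay as the last step left them, time stands still between calls to the robot, and variables do not carry over. Pictures are saved under pics/ and viewed, and the job is handed in when it is done.

Besides the shell and the picture viewer there is one more tool, called after "Emit:" as name(argument=value, ...), one argument or row to a line, values as JSON. send_rows: Moves the arm, as the interface text tells. Its arguments: {"type":"object","properties":{"commands":{"type":"array"}},"required":["commands"]}

```bash
mkdir -p pics; python3 - <<'E'
from station import manip, read_camera, get_calibration
import cv2
for n in ("top","side"):
    im=read_camera(n); cv2.imwrite(f"pics/{n}0.png",im[:,:,::-1]); print(n,get_calibration(n))
print(manip.sense())
E
```

```text
top {'fx': 517.213748775518, 'fy': 517.213748775518, 'cx': 282.2788612993596, 'cy': 200.92280219455506, 'rvec': array([ 2.10680668, -2.13843353,  0.16268731]), 'tvec': array([  -4.48459738,  485.15656696, 1606.71725756])}
side {'fx': 545.8631381480135, 'fy': 545.8631381480135, 'cx': 288.30489329119933, 'cy': 209.34163829408314, 'rvec': array([ 0.0933187 , -2.91802314,  1.14689532]), 'tvec': array([ 474.85145766,  133.2519055 , 1692.78106256])}
{'time_s': 0.1, 'q': array([ 1.02697510e+00,  1.50941019e-01,  1.43789337e+00,  6.94184120e-06,
        1.55378539e+00, -1.33983755e-01]), 'qd': array([-1.18977833e-03, -1.42101469e-03, -3.91442829e-04,  7.23762822e-04,
        1.90777308e-03, -5.23736934e-05]), 'effort': array([ 3.84403378e-03, -7.14374185e+01, -5.71797502e+01, -3.36857693e-04,
        7.10235370e-03, -2.29233565e-04]), 'ee_pos': array([229.02232788, 527.21331657, 230.76960215]), 'ee_rot': array([-6.39204435e-01, -3.07552162e+00,  1.51784397e-03]), 'wrist_force': array([-0.12584174,  0.1450869 ,  0.00532359]), 'torque': array([0.02133119, 0.03226469, 0.02353165]), 'grip_width': 85.56045284429808}
```

View pics/top0.png

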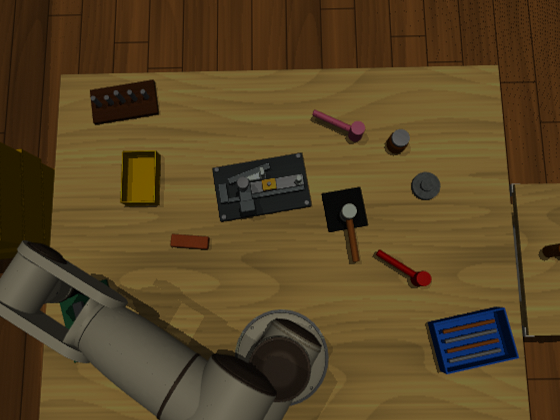

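View pics/side0.png

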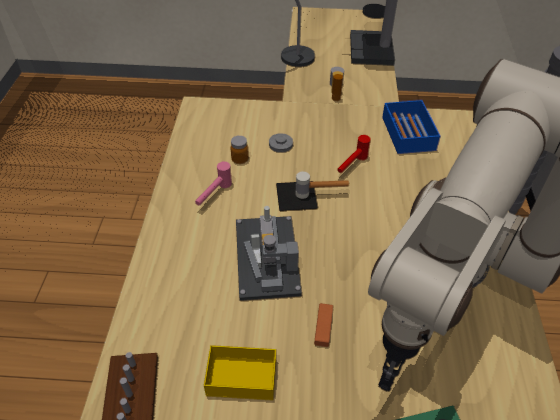

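```bash
python3 - <<'E'
import cv2
a=cv2.imread("pics/top0.png"); 
c=a[140:270,195:385]; c=cv2.convertScaleAbs(c,alpha=1.6,beta=15)
cv2.imwrite("pics/top0z.png",cv2.resize(c,None,fx=4,fy=4,interpolation=cv2.INTER_CUBIC))
a=cv2.imread("pics/side0.png"); 
c=a[160:310,220:360]; c=cv2.convertScaleAbs(c,alpha=1.6,beta=15)
cv2.imwrite("pics/side0z.png",cv2.resize(c,None,fx=4,fy=4,interpolation=cv2.INTER_CUBIC))
E
```

```text
(no output)
```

View pics/top0z.png

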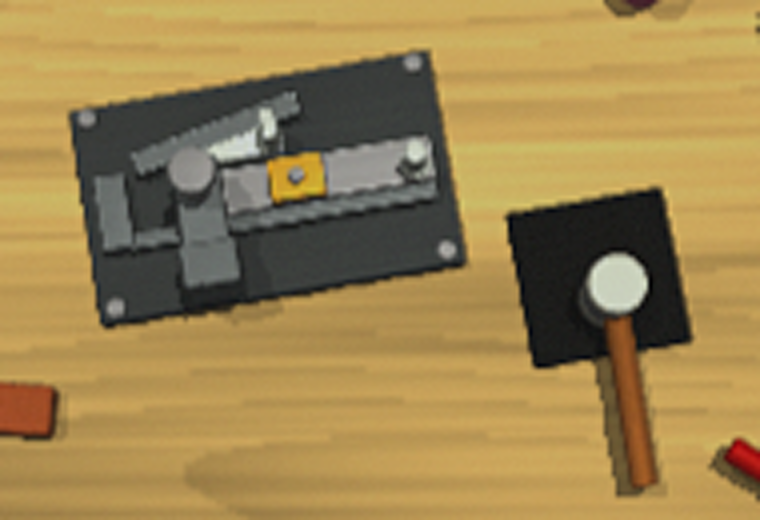

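View pics/side0z.png

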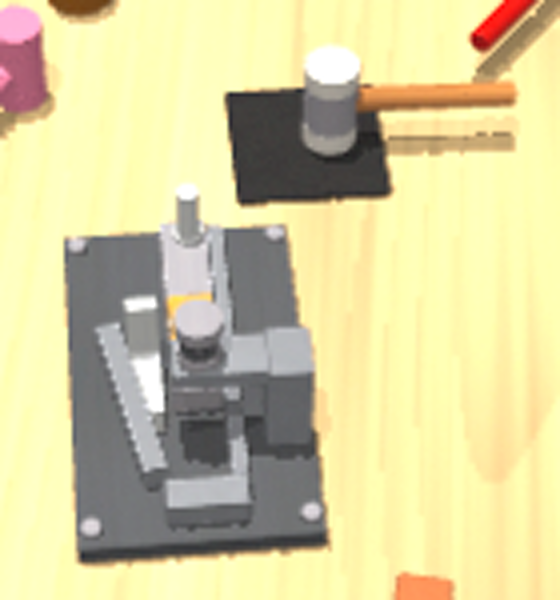

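```bash
cat > h.py <<'E'
import numpy as np, cv2
from scipy.optimize import least_squares
from station import manip, read_camera, get_calibration
C={n:get_calibration(n) for n in("top","side")}
def proj(n,P):
    c=C[n];K=np.array([[c['fx'],0,c['cx']],[0,c['fy'],c['cy']],[0,0,1.]])
    return cv2.projectPoints(np.asarray(P,float).reshape(-1,3),c['rvec'],c['tvec'],K,None)[0].reshape(-1,2)
def tw(p,P):
    P=np.asarray(P,float);c,s=np.cos(p[2]),np.sin(p[2])
    return np.c_[p[0]+c*P[:,0]-s*P[:,1],p[1]+s*P[:,0]+c*P[:,1],P[:,2]]
OFF={"top":(195,140),"side":(220,160)}
def z2p(n,z,off=None,s=4.):
    return (np.asarray(z,float)+.5)/s-.5+np.array((off or OFF)[n])
def fit(obs,p0,off=None):
    # obs: list (cam, local pt, zoom px)
    def r(p): return np.concatenate([proj(n,tw(p,[P]))[0]-z2p(n,z,off) for n,P,z in obs])
    s=least_squares(r,p0,loss='soft_l1'); return s.x,r(s.x).reshape(-1,2)
def ray(n,px,z):
    c=C[n];R=cv2.Rodrigues(c['rvec'])[0];o=-R.T@c['tvec']
    d=R.T@np.array([(px[0]-c['cx'])/c['fx'],(px[1]-c['cy'])/c['fy'],1]);return o+d*(z-o[2])/d[2]
E
python3 - <<'E'
from h import *
np.set_printoptions(precision=2,suppress=True)
o=[("top",(95,-200,20),(428,50)),("top",(95,100,20),(70,112)),("top",(-85,100,20),(104,325)),("top",(-85,-200,20),(466,265)),("top",(0,0,148),(193,172)),
("side",(95,-200,20),(66,238)),("side",(-85,-200,20),(285,226)),("side",(95,100,20),(80,548)),("side",(-85,100,20),(325,540)),("side",(0,0,148),(199,318))]
for sub in (o,o[:5],o[5:]):
    p,r=fit(sub,[500,100,.1]);print(p);print(r.ravel())
p,_=fit(o,[500,100,.1])
for q in(0,.02,.04): print(q,proj("top",tw(p,[(-4,-175+q*1e3,95)])),proj("side",tw(p,[(-4,-175+q*1e3,95)])))
print("seen",z2p("top",(416,148)),z2p("side",(188,192)))
print("tab",proj("top",tw(p,[(39,-68,95)])),proj("side",tw(p,[(39,-68,95)])),z2p("top",(267,122)),z2p("side",(140,304)))
o=[("top",(65,65,8),(508,213)),("top",(65,-65,8),(660,187)),("top",(-65,-65,8),(692,341)),("top",(-65,65,8),(536,368)),
("side",(65,65,8),(240,202)),("side",(65,-65,8),(227,93)),("side",(-65,65,8),(390,190))]
for sub in (o,o[:4]):
    p,r=fit(sub,[500,-100,.1]);print("pad",p);print(r.ravel())
o=[("top",(0,0,92),(617,283)),("top",(-155,0,50),(644,488)),("side",(0,0,92),(332,65)),("side",(-155,0,50),(514,94))]
for sub in (o,o[:2],o[2:]):
    p,r=fit(sub,[500,-100,.1]);print("mal",p);print(r.ravel())
E
```

```text
[525.22 106.27   0.15]
[ 0.04  0.26 -0.74 -0.18 -1.37  0.31  0.08 -0.11 -0.78 -0.3  -0.49 -0.87
  0.7  -1.15 -0.89  0.25  1.05 -2.16 -0.02 -0.42]
[525.05 104.44   0.16]
[ 0.48  0.13 -0.26 -0.03 -0.7   0.43  0.7  -0.28 -0.17 -0.25]
[525.39 109.42   0.15]
[-0.3  -0.29  0.97 -0.34 -1.29  1.03  0.76 -1.08 -0.17  0.44]
0 [[299.57 177.8 ]] [[266.76 206.12]]
0.02 [[293.22 178.86]] [[267.21 210.87]]
0.04 [[286.86 179.92]] [[267.66 215.7 ]]
seen [298.62 176.62] [266.62 207.62]
tab [[263.38 170.17]] [[254.65 233.35]] [261.38 170.12] [254.62 235.62]
pad [ 461.04 -210.78    0.16]
[-1.02  0.16  0.23 -0.21  0.21  0.3  -0.56  0.54 -0.82 -0.59 -0.97 -0.9
  0.87 -0.08]
pad [ 461.69 -211.69    0.16]
[-0.7  -0.11  0.58 -0.37  0.44  0.16 -0.35  0.29]
mal [ 443.02 -215.91  502.78]
[-0.27  0.14 -0.22 -0.13 -0.08 -0.46  0.14 -0.34]
mal [ 473.68 -118.43  509.67]
[-32.29  -9.18  -5.62 -22.22]
mal [ 487.96 -109.21   38.36]
[-15.73  22.21 -22.69   5.23]
```

```bash
cat >> h.py <<'E'
from scipy.spatial.transform import Rotation as Ro
F=np.array([525.2,107,.153])
def f2w(P): return tw(F,[P])[0]
def Rt(jaw,tilt,fy=None):
    # tool down, jaw y axis at world angle jaw, then tilt about fixture x (tip leads fixture +y)
    y=np.array([np.cos(jaw),np.sin(jaw),0]);z=np.array([0,0,-1.]);x=np.cross(y,z)
    return Ro.from_rotvec(tilt*np.array([np.cos(F[2]),np.sin(F[2]),0]))*Ro.from_matrix(np.c_[x,y,z])
def plan(pos,R):
    s=manip.sense();d=(np.asarray(pos)-s['ee_pos'])/600
    w=(R*Ro.from_rotvec(s['ee_rot']).inv()).as_rotvec()/np.pi
    print("target",np.round(pos,1),"slide",np.round(d,4).tolist(),"rot",np.round(w,4).tolist())
E
python3 - <<'E'
from h import *
t=f2w((-4,-225,200)); plan(t,Rt(np.pi/2+.153,.35))
print(ray("top",(357,131),84),ray("top",(315,113),42))
E
```

```text
target [ 555.5 -116.   200. ] slide [0.5442, -1.072, -0.0513] rot [0.1123, -0.0145, 0.1773]
[ 698.64632088 -252.26878882   84.        ] [ 775.83419895 -122.87488332   42.        ]
```

Emit:
send_rows(
  commands=[
    {"slide": [0.3, -0.55, -0.02], "rotation": [0.1123, -0.0145, 0.1773], "hand": 0},
    {"slide": [0.3, -0.55, -0.02], "rotation": [0.1123, -0.0145, 0.1773], "hand": 0},
    {"slide": [0.3, -0.55, -0.02], "rotation": [0.1123, -0.0145, 0.1773], "hand": 0},
    {"slide": [0.3, -0.55, -0.02], "rotation": [0.1123, -0.0145, 0.1773], "hand": 0},
    {"slide": [0.3, -0.55, -0.02], "rotation": [0.1123, -0.0145, 0.1773], "hand": 0},
    {"slide": [0.3, -0.55, -0.02], "rotation": [0.1123, -0.0145, 0.1773], "hand": 0},
    {"slide": [0.3, -0.55, -0.02], "rotation": [0.1123, -0.0145, 0.1773], "hand": 0},
    {"slide": [0.3, -0.55, -0.02], "rotation": [0.1123, -0.0145, 0.1773], "hand": 0},
    {"slide": [0.3, -0.55, -0.02], "rotation": [0.1123, -0.0145, 0.1773], "hand": 0},
    {"slide": [0.3, -0.55, -0.02], "rotation": [0.1123, -0.0145, 0.1773], "hand": 0},
  ],
)

```text
time_s: 0.93
ee_pos: [397.0, 218.0, 219.6]
ee_rot: [0.234, -3.059, -0.542]
wrist_force: [0.7, 0.4, -0.0]
grip_width: 0.0
```

```bash
python3 - <<'E'
from h import *
print(manip.sense())
t=f2w((-4,-225,120)); plan(t,Rt(np.pi/2+.153,.35))
E
```

```text
{'time_s': 0.9333, 'q': array([ 0.07615716, -0.14983396,  1.80101863,  0.34984003,  1.52140455,
       -1.67056055]), 'qd': array([-1.11146161,  0.23176921, -0.16480354, -0.02709126,  0.31428238,
       -1.05242117]), 'effort': array([ 13.51155639, -47.86113024, -52.67335296,   2.46171176,
        -0.28307713,   3.12192656]), 'ee_pos': array([397.00395451, 218.03874984, 219.56758653]), 'ee_rot': array([ 0.23445324, -3.05876367, -0.54156103]), 'wrist_force': array([ 0.71070479,  0.36260561, -0.01166911]), 'torque': array([-0.1108587 , -0.04361069,  0.01950878]), 'grip_width': 0.026504960048767085}
target [ 555.5 -116.   120. ] slide [0.2642, -0.5567, -0.1659] rot [-0.0002, 0.0, 0.0]
```

Emit:
send_rows(
  commands=[
    {"slide": [0.264, -0.557, 0], "rotation": [0, 0, 0], "hand": 0},
    {"slide": [0.264, -0.557, 0], "rotation": [0, 0, 0], "hand": 0},
    {"slide": [0.264, -0.557, 0], "rotation": [0, 0, 0], "hand": 0},
    {"slide": [0.264, -0.557, 0], "rotation": [0, 0, 0], "hand": 0},
    {"slide": [0.264, -0.557, 0], "rotation": [0, 0, 0], "hand": 0},
    {"slide": [0.264, -0.557, 0], "rotation": [0, 0, 0], "hand": 0},
    {"slide": [0.264, -0.557, 0], "rotation": [0, 0, 0], "hand": 0},
    {"slide": [0.264, -0.557, 0], "rotation": [0, 0, 0], "hand": 0},
    {"slide": [0.264, -0.557, 0], "rotation": [0, 0, 0], "hand": 0},
    {"slide": [0.264, -0.557, -0.1], "rotation": [0, 0, 0], "hand": 0},
  ],
)

```text
time_s: 1.77
ee_pos: [560.3, -123.2, 183.3]
ee_rot: [0.232, -3.071, -0.533]
wrist_force: [1.9, -0.7, -0.2]
grip_width: -0.3
```

```bash
python3 - <<'E'
from h import *
a=read_camera("top");cv2.imwrite("pics/t1.png",cv2.resize(cv2.convertScaleAbs(a[120:270,195:395,::-1],alpha=1.6,beta=15),None,fx=4,fy=4,interpolation=cv2.INTER_CUBIC))
a=read_camera("side");cv2.imwrite("pics/s1.png",cv2.resize(cv2.convertScaleAbs(a[120:270,195:395,::-1],alpha=1.2),None,fx=4,fy=4,interpolation=cv2.INTER_CUBIC))
s=manip.sense();print(s['ee_pos'],s['time_s'])
print(proj("top",s['ee_pos']),proj("side",s['ee_pos']))
t=f2w((-4,-225,72)); plan(t,Rt(np.pi/2+.153,.35))
E
```

```text
[ 554.0792907  -116.85492612  172.76811871] 1.8667
[[316.61351572 169.75640144]] [[265.75377997 176.66448318]]
target [ 555.5 -116.    72. ] slide [0.0024, 0.0015, -0.1679] rot [-0.0012, -0.0022, 0.0006]
```

View pics/s1.png

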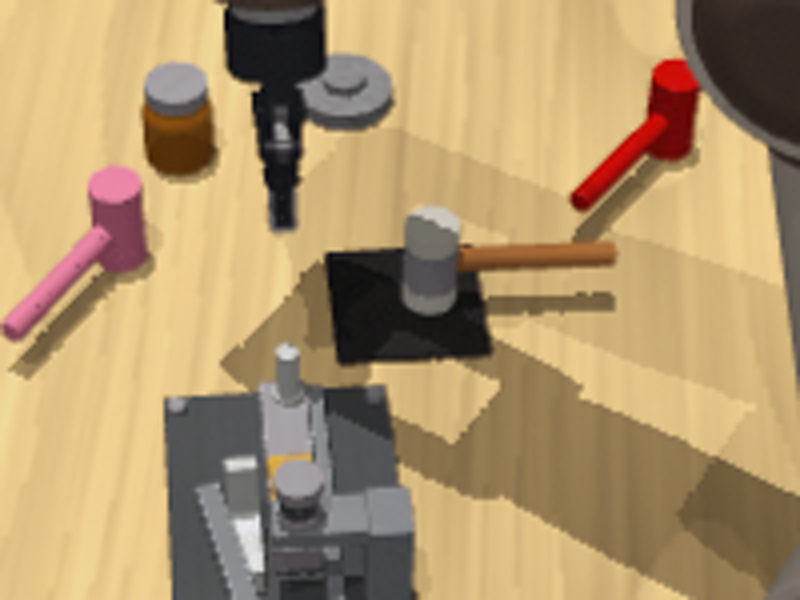

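View pics/t1.png

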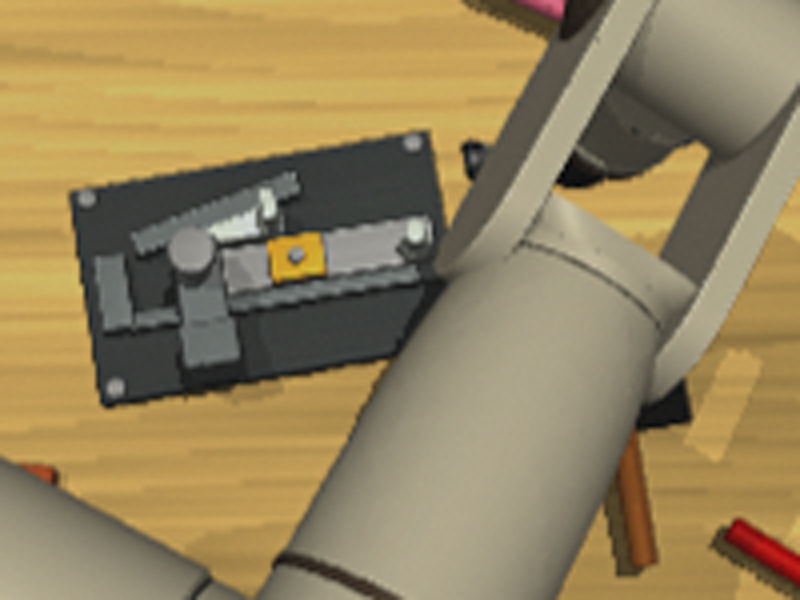

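Emit:
send_rows(
  commands=[
    {"slide": [0.002, 0.0015, -0.168], "rotation": [0, 0, 0], "hand": 0},
    {"slide": [0.002, 0.0015, -0.168], "rotation": [0, 0, 0], "hand": 0},
    {"slide": [0.002, 0.0015, -0.168], "rotation": [0, 0, 0], "hand": 0},
    {"slide": [0.002, 0.0015, -0.168], "rotation": [0, 0, 0], "hand": 0},
    {"slide": [0.002, 0.0015, -0.168], "rotation": [0, 0, 0], "hand": 0},
  ],
)

```text
time_s: 2.28
ee_pos: [555.1, -115.2, 73.1]
ee_rot: [0.23, -3.051, -0.548]
wrist_force: [0.4, 0.9, -0.0]
grip_width: 0.3
```

```bash
python3 - <<'E'
from h import *
a=read_camera("side");cv2.imwrite("pics/s2.png",cv2.resize(cv2.convertScaleAbs(a[140:290,195:395,::-1],alpha=1.2),None,fx=4,fy=4,interpolation=cv2.INTER_CUBIC))
s=manip.sense();print(s['ee_pos'],s['time_s'],s['wrist_force'])
for y in (-200,-160,-125,-118): plan(f2w((-4,y,72)),Rt(np.pi/2+.153,.35))
E
```

```text
[ 555.88882068 -115.68152189   74.3031186 ] 2.3333 [-1.00099079  0.31981981  0.97907007]
target [551.7 -91.3  72. ] slide [-0.0069, 0.0407, -0.0038] rot [-0.0011, -0.0017, 0.0005]
target [545.6 -51.7  72. ] slide [-0.0171, 0.1066, -0.0038] rot [-0.0011, -0.0017, 0.0005]
target [540.3 -17.1  72. ] slide [-0.026, 0.1642, -0.0038] rot [-0.0011, -0.0017, 0.0005]
target [539.2 -10.2  72. ] slide [-0.0278, 0.1758, -0.0038] rot [-0.0011, -0.0017, 0.0005]
```

View pics/s2.png

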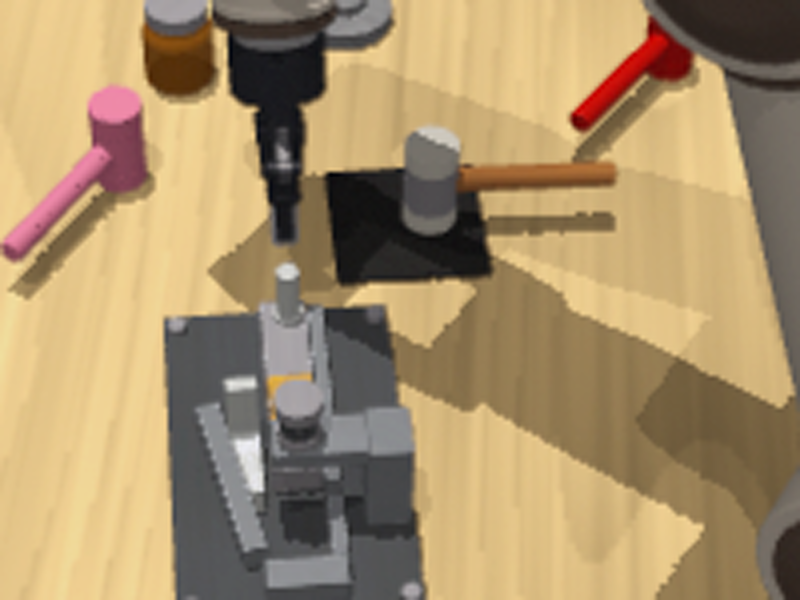

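The finger tip, at about (285,240), is in line with the post at (287,270). I'll push the bar in small rows.

Emit:
send_rows(
  commands=[
    {"slide": [-0.004, 0.025, -0.004], "rotation": [0, 0, 0], "hand": 0},
    {"slide": [-0.008, 0.05, -0.004], "rotation": [0, 0, 0], "hand": 0},
    {"slide": [-0.011, 0.07, -0.004], "rotation": [0, 0, 0], "hand": 0},
    {"slide": [-0.014, 0.09, -0.004], "rotation": [0, 0, 0], "hand": 0},
    {"slide": [-0.017, 0.11, -0.004], "rotation": [0, 0, 0], "hand": 0},
    {"slide": [-0.02, 0.125, -0.004], "rotation": [0, 0, 0], "hand": 0},
    {"slide": [-0.022, 0.14, -0.004], "rotation": [0, 0, 0], "hand": 0},
    {"slide": [-0.024, 0.15, -0.004], "rotation": [0, 0, 0], "hand": 0},
    {"slide": [-0.025, 0.155, -0.004], "rotation": [0, 0, 0], "hand": 0},
    {"slide": [-0.025, 0.158, -0.004], "rotation": [0, 0, 0], "hand": 0},
  ],
)

```text
time_s: 3.17
ee_pos: [540.7, -20.5, 71.8]
ee_rot: [0.231, -3.053, -0.546]
wrist_force: [-1.5, -3.1, 1.4]
grip_width: -0.4
```

```bash
python3 - <<'E'
from h import *
a=read_camera("side");cv2.imwrite("pics/s3.png",cv2.resize(cv2.convertScaleAbs(a[140:290,195:395,::-1],alpha=1.2),None,fx=4,fy=4,interpolation=cv2.INTER_CUBIC))
s=manip.sense();print(s['ee_pos'],s['time_s'],s['wrist_force'])
for y in (-125,-118): plan(f2w((-4,y,72)),Rt(np.pi/2+.153,.35))
E
```

```text
[540.7266508  -20.4926401   71.77465968] 3.2167 [-0.6659329   0.48061324  0.89664164]
target [540.3 -17.1  72. ] slide [-0.0007, 0.0056, 0.0004] rot [-0.0011, -0.0019, 0.0004]
target [539.2 -10.2  72. ] slide [-0.0025, 0.0171, 0.0004] rot [-0.0011, -0.0019, 0.0004]
```

View pics/s3.png

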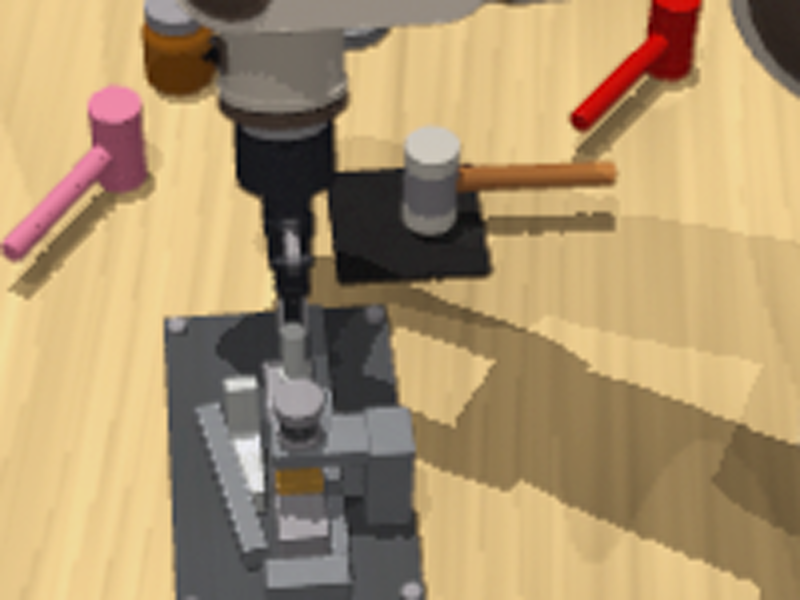

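Now pushing against the stop slowly, watching the force.

Emit:
send_rows(
  commands=[
    {"slide": [-0.001, 0.005, 0], "rotation": [0, 0, 0], "hand": 0},
    {"slide": [-0.0015, 0.01, 0], "rotation": [0, 0, 0], "hand": 0},
    {"slide": [-0.002, 0.013, 0], "rotation": [0, 0, 0], "hand": 0},
  ],
)

```text
time_s: 3.47
ee_pos: [539.5, -12.6, 71.7]
ee_rot: [0.23, -3.052, -0.546]
wrist_force: [0.4, -1.8, 1.0]
grip_width: 0.2
```

Emit:
send_rows(
  commands=[
    {"slide": [-0.0005, 0.003, 0], "rotation": [0, 0, 0], "hand": 0},
    {"slide": [-0.0007, 0.005, 0], "rotation": [0, 0, 0], "hand": 0},
  ],
)

```text
time_s: 3.63
ee_pos: [539.0, -9.4, 71.7]
ee_rot: [0.23, -3.052, -0.546]
wrist_force: [0.1, -1.5, 1.1]
grip_width: 0.1
```

Emit:
send_rows(
  commands=[
    {"slide": [-0.0005, 0.003, 0], "rotation": [0, 0, 0], "hand": 0},
    {"slide": [-0.0007, 0.005, 0], "rotation": [0, 0, 0], "hand": 0},
  ],
)

```text
time_s: 3.8
ee_pos: [538.5, -6.3, 71.7]
ee_rot: [0.23, -3.052, -0.546]
wrist_force: [-0.1, -3.5, 0.5]
grip_width: -0.5
```

Emit:
send_rows(
  commands=[
    {"slide": [-0.0005, 0.003, 0], "rotation": [0, 0, 0], "hand": 0},
    {"slide": [-0.0007, 0.005, 0], "rotation": [0, 0, 0], "hand": 0},
  ],
)

```text
time_s: 3.97
ee_pos: [538.5, -5.0, 71.8]
ee_rot: [0.23, -3.054, -0.541]
wrist_force: [-0.8, -27.9, 4.6]
grip_width: -0.2
```

Emit:
send_rows(
  commands=[
    {"slide": [0, 0.001, 0], "rotation": [0, 0, 0], "hand": 0},
    {"slide": [0, 0.001, 0], "rotation": [0, 0, 0], "hand": 0},
    {"slide": [0, 0.001, 0], "rotation": [0, 0, 0], "hand": 0},
    {"slide": [0, 0.001, 0], "rotation": [0, 0, 0], "hand": 0},
  ],
)

```text
time_s: 4.3
ee_pos: [538.5, -5.6, 71.8]
ee_rot: [0.229, -3.055, -0.537]
wrist_force: [-2.4, -13.5, 2.6]
grip_width: -0.1
```

```bash
python3 - <<'E'
from h import *
s=manip.sense();print(s['ee_pos'],s['wrist_force']);d=s['ee_pos'][:2]-F[:2];c,sn=np.cos(F[2]),np.sin(F[2])
print("fix xy",c*d[0]+sn*d[1],-sn*d[0]+c*d[1])
t=f2w((39,-95,72));
plan(f2w((-4,-140,72)),Rt(np.pi/2+.153,.35))
plan(f2w((-4,-140,140)),Rt(np.pi/2+.153,.35))
plan(f2w((39,-110,140)),Rt(np.pi/2+.153,.35))
plan(f2w((39,-110,75)),Rt(np.pi/2+.153,.35))
E
```

```text
[538.52694609  -5.56255712  71.76622873] [ -2.36443256 -13.5071478    2.5657329 ]
fix xy -3.983693033155703 -113.27871356963219
target [542.6 -32.   72. ] slide [0.0068, -0.044, 0.0004] rot [0.0007, -0.0016, 0.0008]
target [542.6 -32.  140. ] slide [0.0068, -0.044, 0.1137] rot [0.0007, -0.0016, 0.0008]
target [580.5   4.2 140. ] slide [0.07, 0.0163, 0.1137] rot [0.0007, -0.0016, 0.0008]
target [580.5   4.2  75. ] slide [0.07, 0.0163, 0.0054] rot [0.0007, -0.0016, 0.0008]
```

Emit:
send_rows(
  commands=[
    {"slide": [0.007, -0.044, 0], "rotation": [0, 0, 0], "hand": 0},
    {"slide": [0.007, -0.044, 0.05], "rotation": [0, 0, 0], "hand": 0},
    {"slide": [0.007, -0.044, 0.114], "rotation": [0, 0, 0], "hand": 0},
    {"slide": [0.007, -0.044, 0.114], "rotation": [0, 0, 0], "hand": 0},
    {"slide": [0.07, 0.0, 0.114], "rotation": [0, 0, 0], "hand": 0},
    {"slide": [0.07, 0.0163, 0.114], "rotation": [0, 0, 0], "hand": 0},
    {"slide": [0.07, 0.0163, 0.06], "rotation": [0, 0, 0], "hand": 0},
    {"slide": [0.07, 0.0163, 0.006], "rotation": [0, 0, 0], "hand": 0},
    {"slide": [0.07, 0.0163, 0.006], "rotation": [0, 0, 0], "hand": 0},
    {"slide": [0.07, 0.0163, 0.006], "rotation": [0, 0, 0], "hand": 0},
  ],
)

```text
time_s: 5.13
ee_pos: [579.7, 4.7, 74.8]
ee_rot: [0.228, -3.052, -0.539]
wrist_force: [-0.1, -0.2, 0.5]
grip_width: 0.3
```

```bash
python3 - <<'E'
from h import *
a=read_camera("side");cv2.imwrite("pics/s4.png",cv2.resize(cv2.convertScaleAbs(a[140:290,195:395,::-1],alpha=1.2),None,fx=4,fy=4,interpolation=cv2.INTER_CUBIC))
s=manip.sense();print(s['ee_pos'],s['time_s'],s['wrist_force'])
for j in (-30,-5,0,20,40,45): plan(f2w((39-.208*j,-85+.978*j,73)),Rt(np.pi/2+.153,.35))
E
```

```text
[580.68655644   4.27996896  76.374324  ] 5.1833 [0.35665911 0.05968487 0.79313165]
target [587.3   0.9  73. ] slide [0.0111, -0.0056, -0.0056] rot [0.0006, -0.0016, 0.0008]
target [578.5  24.3  73. ] slide [-0.0037, 0.0333, -0.0056] rot [0.0006, -0.0016, 0.0008]
target [576.7  28.9  73. ] slide [-0.0066, 0.0411, -0.0056] rot [0.0006, -0.0016, 0.0008]
target [569.6  47.6  73. ] slide [-0.0185, 0.0723, -0.0056] rot [0.0006, -0.0016, 0.0008]
target [562.5  66.3  73. ] slide [-0.0303, 0.1034, -0.0056] rot [0.0006, -0.0016, 0.0008]
target [560.7  71.   73. ] slide [-0.0332, 0.1112, -0.0056] rot [0.0006, -0.0016, 0.0008]
```

View pics/s4.png

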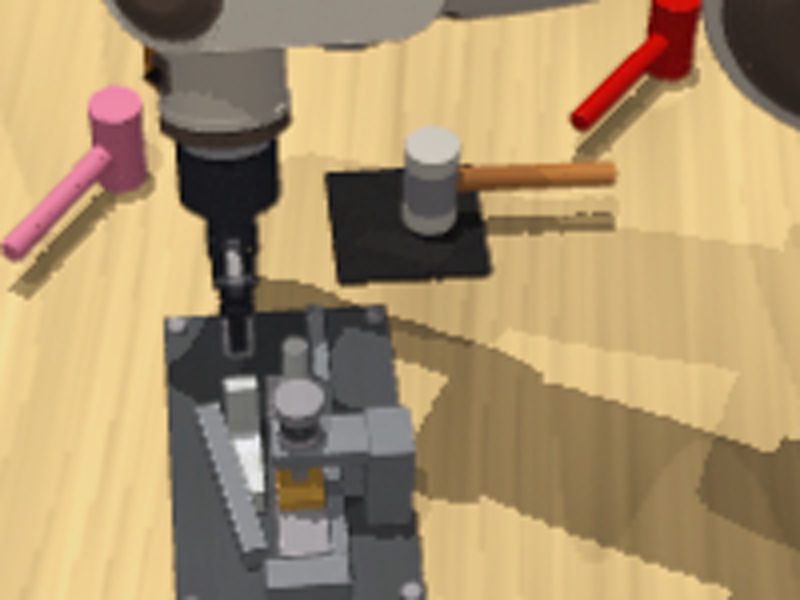

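Emit:
send_rows(
  commands=[
    {"slide": [-0.003, 0.02, -0.0056], "rotation": [0, 0, 0], "hand": 0},
    {"slide": [-0.006, 0.04, -0.0056], "rotation": [0, 0, 0], "hand": 0},
    {"slide": [-0.011, 0.053, -0.0056], "rotation": [0, 0, 0], "hand": 0},
    {"slide": [-0.016, 0.066, -0.0056], "rotation": [0, 0, 0], "hand": 0},
    {"slide": [-0.021, 0.079, -0.0056], "rotation": [0, 0, 0], "hand": 0},
    {"slide": [-0.025, 0.09, -0.0056], "rotation": [0, 0, 0], "hand": 0},
    {"slide": [-0.027, 0.094, -0.0056], "rotation": [0, 0, 0], "hand": 0},
  ],
)

```text
time_s: 5.77
ee_pos: [564.1, 61.8, 73.3]
ee_rot: [0.23, -3.055, -0.538]
wrist_force: [1.5, -0.8, 1.2]
grip_width: -0.0
```

Emit:
send_rows(
  commands=[
    {"slide": [-0.001, 0.004, 0], "rotation": [0, 0, 0], "hand": 0},
    {"slide": [-0.002, 0.007, 0], "rotation": [0, 0, 0], "hand": 0},
  ],
)

```text
time_s: 5.93
ee_pos: [562.6, 66.2, 73.3]
ee_rot: [0.23, -3.055, -0.538]
wrist_force: [-0.9, -2.3, 0.8]
grip_width: 0.2
```

Emit:
send_rows(
  commands=[
    {"slide": [-0.001, 0.003, 0], "rotation": [0, 0, 0], "hand": 0},
    {"slide": [-0.001, 0.005, 0], "rotation": [0, 0, 0], "hand": 0},
  ],
)

```text
time_s: 6.1
ee_pos: [561.9, 69.3, 73.2]
ee_rot: [0.23, -3.054, -0.538]
wrist_force: [-1.9, -3.2, -0.5]
grip_width: 0.0
```

Emit:
send_rows(
  commands=[
    {"slide": [-0.001, 0.003, 0], "rotation": [0, 0, 0], "hand": 0},
    {"slide": [-0.001, 0.005, 0], "rotation": [0, 0, 0], "hand": 0},
  ],
)

```text
time_s: 6.27
ee_pos: [561.2, 72.3, 73.1]
ee_rot: [0.23, -3.054, -0.538]
wrist_force: [-1.8, -1.9, 0.8]
grip_width: -0.1
```

Emit:
send_rows(
  commands=[
    {"slide": [-0.0005, 0.002, 0], "rotation": [0, 0, 0], "hand": 0},
    {"slide": [-0.001, 0.004, 0], "rotation": [0, 0, 0], "hand": 0},
  ],
)

```text
time_s: 6.43
ee_pos: [560.9, 73.8, 73.2]
ee_rot: [0.229, -3.055, -0.535]
wrist_force: [0.3, -15.5, 4.6]
grip_width: -0.1
```

Emit:
send_rows(
  commands=[
    {"slide": [0, 0.002, 0], "rotation": [0, 0, 0], "hand": 0},
    {"slide": [0, 0.002, 0], "rotation": [0, 0, 0], "hand": 0},
    {"slide": [0, 0.002, 0], "rotation": [0, 0, 0], "hand": 0},
    {"slide": [0, 0.002, 0], "rotation": [0, 0, 0], "hand": 0},
  ],
)

```text
time_s: 6.77
ee_pos: [561.0, 73.8, 73.2]
ee_rot: [0.229, -3.056, -0.532]
wrist_force: [-3.4, -13.0, 4.0]
grip_width: -0.3
```

```bash
python3 - <<'E'
from h import *
s=manip.sense();print(s['ee_pos'],s['time_s'],s['wrist_force'])
plan(f2w((35,-90,73)),Rt(np.pi/2+.153,.35))
plan(f2w((35,-120,230)),Rt(np.pi/2+.153,.35))
E
```

```text
[561.01087809  73.82386442  73.20471454] 6.7667 [ -3.36990896 -12.98512352   3.97063301]
target [573.5  23.4  73. ] slide [0.0208, -0.0841, -0.0003] rot [0.0018, -0.0015, 0.0008]
target [578.1  -6.3 230. ] slide [0.0284, -0.1335, 0.2613] rot [0.0018, -0.0015, 0.0008]
```

Emit:
send_rows(
  commands=[
    {"slide": [0.01, -0.04, 0], "rotation": [0, 0, 0], "hand": 0},
    {"slide": [0.021, -0.084, 0], "rotation": [0, 0, 0], "hand": 0},
    {"slide": [0.028, -0.11, 0.09], "rotation": [0, 0, 0], "hand": 0},
    {"slide": [0.028, -0.134, 0.18], "rotation": [0, 0, 0], "hand": 0.3},
    {"slide": [0.028, -0.134, 0.26], "rotation": [0, 0, 0], "hand": 1},
    {"slide": [0.028, -0.134, 0.26], "rotation": [0, 0, 0], "hand": 1},
  ],
)

```text
time_s: 7.27
ee_pos: [577.9, -7.2, 232.1]
ee_rot: [0.228, -3.057, -0.532]
wrist_force: [1.0, -0.8, 0.4]
grip_width: 35.8
```

```bash
python3 - <<'E'
from h import *
a=read_camera("side");cv2.imwrite("pics/s5.png",cv2.resize(cv2.convertScaleAbs(a[140:290,195:395,::-1],alpha=1.2),None,fx=4,fy=4,interpolation=cv2.INTER_CUBIC))
s=manip.sense();print(s['ee_pos'],s['time_s'],s['wrist_force'])
plan((443,-216,200),Rt(np.pi/2+.125,0))
E
```

```text
[579.41158373  -7.69959314 238.52612314] 7.3167 [-0.60092556 -0.51080998  8.39111847]
target [ 443 -216  200] slide [-0.2274, -0.3472, -0.0642] rot [-0.1079, -0.014, -0.008]
```

View pics/s5.png

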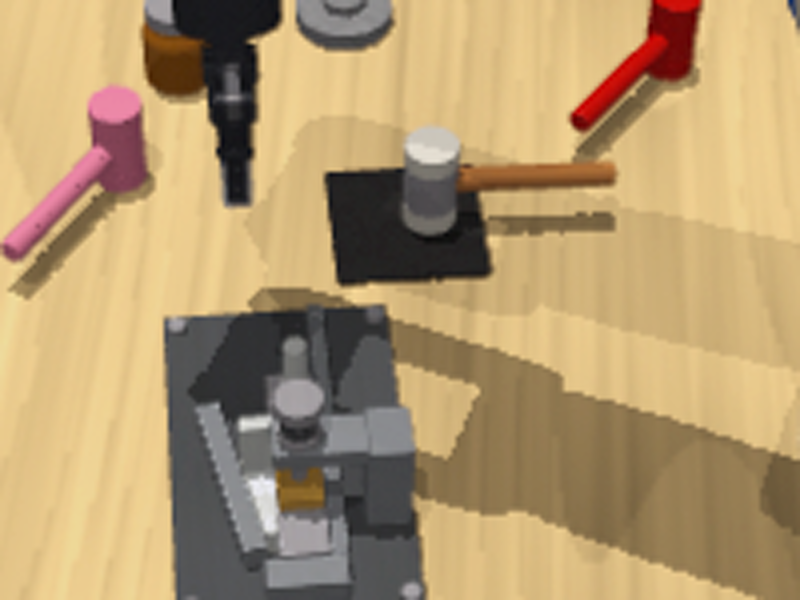

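Emit:
send_rows(
  commands=[
    {"slide": [-0.227, -0.347, -0.06], "rotation": [-0.108, -0.014, -0.008], "hand": 1},
    {"slide": [-0.227, -0.347, -0.06], "rotation": [-0.108, -0.014, -0.008], "hand": 1},
    {"slide": [-0.227, -0.347, -0.06], "rotation": [-0.108, -0.014, -0.008], "hand": 1},
    {"slide": [-0.227, -0.347, -0.06], "rotation": [-0.108, -0.014, -0.008], "hand": 1},
    {"slide": [-0.227, -0.347, -0.06], "rotation": [-0.108, -0.014, -0.008], "hand": 1},
    {"slide": [-0.227, -0.347, -0.06], "rotation": [-0.108, -0.014, -0.008], "hand": 1},
    {"slide": [-0.227, -0.347, -0.06], "rotation": [-0.108, -0.014, -0.008], "hand": 1},
    {"slide": [-0.227, -0.347, -0.06], "rotation": [-0.108, -0.014, -0.008], "hand": 1},
    {"slide": [-0.227, -0.347, -0.06], "rotation": [-0.108, -0.014, -0.008], "hand": 1},
    {"slide": [-0.227, -0.347, -0.06], "rotation": [-0.108, -0.014, -0.008], "hand": 1},
  ],
)

```text
time_s: 8.15
ee_pos: [443.8, -215.1, 202.6]
ee_rot: [-0.198, 3.135, -0.0]
wrist_force: [-0.1, -0.2, 0.4]
grip_width: 85.8
```

```bash
python3 - <<'E'
from h import *
a=read_camera("side");cv2.imwrite("pics/s6.png",cv2.resize(cv2.convertScaleAbs(a[100:250,195:395,::-1],alpha=1.2),None,fx=4,fy=4,interpolation=cv2.INTER_CUBIC))
a=read_camera("top");cv2.imwrite("pics/t6.png",cv2.resize(cv2.convertScaleAbs(a[140:290,225:425,::-1],alpha=1.5),None,fx=4,fy=4,interpolation=cv2.INTER_CUBIC))
s=manip.sense();print(s['ee_pos'],s['time_s'],s['wrist_force'],s['grip_width'])
plan((443,-216,44),Rt(np.pi/2+.125,0))
E
```

```text
[ 443.86964941 -214.95506039  202.59095556] 8.25 [ 0.48685608 -0.24645681 -0.5316507 ] 85.47017564627356
target [ 443 -216   44] slide [-0.0014, -0.0017, -0.2643] rot [0.0001, 0.0, -0.0005]
```

View pics/s6.png

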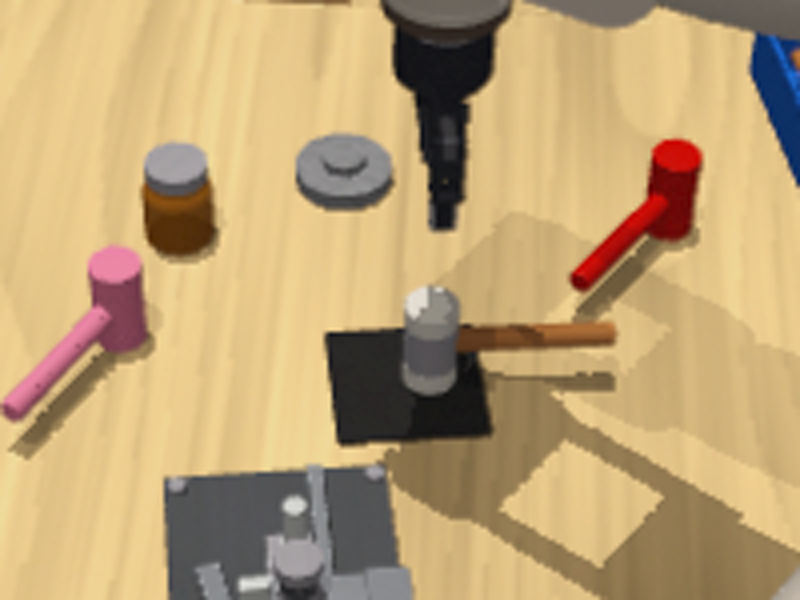

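View pics/t6.png

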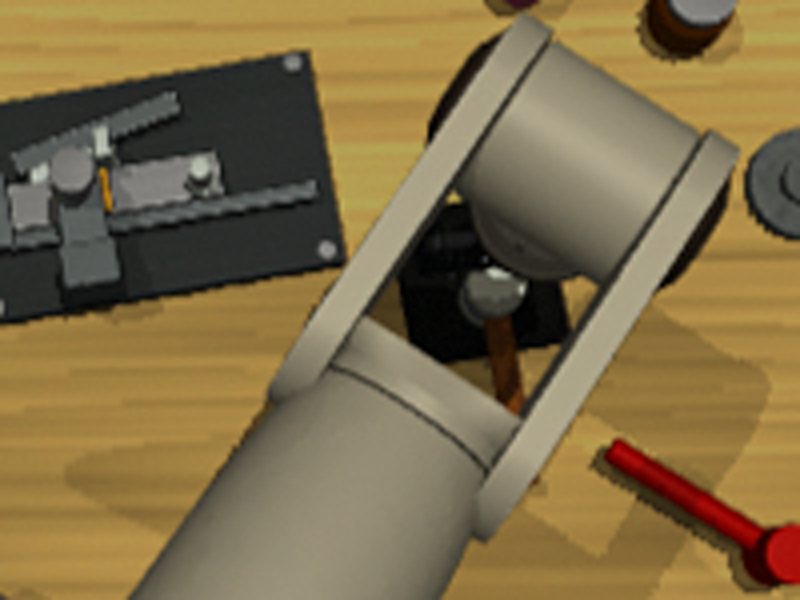

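```bash
python3 - <<'E'
from h import *
for P in ((443.9,-215,202.6),(443,-216,92),(443,-216,8)):
    for n,o in (("side",(195,100)),("top",(225,140))): print(P,n,(proj(n,P)[0]-o)*4)
E
```

```text
(443.9, -215, 202.6) side [434.1652338  199.41074928]
(443.9, -215, 202.6) top [509.47968456 257.19897313]
(443, -216, 92) side [430.2142934  301.57985751]
(443, -216, 92) top [494.53787089 282.06397663]
(443, -216, 8) side [426.6032264  373.73132064]
(443, -216, 8) top [483.51837761 297.96299159]
```

Emit:
send_rows(
  commands=[
    {"slide": [-0.0014, -0.0017, -0.06], "rotation": [0, 0, 0], "hand": 1},
    {"slide": [-0.0014, -0.0017, -0.12], "rotation": [0, 0, 0], "hand": 1},
    {"slide": [-0.0014, -0.0017, -0.18], "rotation": [0, 0, 0], "hand": 1},
    {"slide": [-0.0014, -0.0017, -0.23], "rotation": [0, 0, 0], "hand": 1},
    {"slide": [-0.0014, -0.0017, -0.264], "rotation": [0, 0, 0], "hand": 1},
    {"slide": [-0.0014, -0.0017, -0.264], "rotation": [0, 0, 0], "hand": 1},
    {"slide": [-0.0014, -0.0017, -0.264], "rotation": [0, 0, 0], "hand": 1},
  ],
)

```text
time_s: 8.83
ee_pos: [443.2, -215.2, 44.1]
ee_rot: [0.201, -3.134, -0.001]
wrist_force: [0.1, -1.3, 1.0]
grip_width: 85.4
```

Emit:
send_rows(
  commands=[
    {"slide": [0, 0, 0], "rotation": [0, 0, 0], "hand": 0.6},
    {"slide": [0, 0, 0], "rotation": [0, 0, 0], "hand": 0.5},
    {"slide": [0, 0, 0], "rotation": [0, 0, 0], "hand": 0.4},
    {"slide": [0, 0, 0], "rotation": [0, 0, 0], "hand": 0.3},
    {"slide": [0, 0, 0], "rotation": [0, 0, 0], "hand": 0.3},
    {"slide": [0, 0, 0], "rotation": [0, 0, 0], "hand": 0.3},
    {"slide": [0, 0, 0], "rotation": [0, 0, 0], "hand": 0.3},
    {"slide": [0, 0, 0], "rotation": [0, 0, 0], "hand": 0.3},
  ],
)

```text
time_s: 9.5
ee_pos: [443.9, -215.8, 45.5]
ee_rot: [-0.2, 3.134, -0.001]
wrist_force: [-0.2, -0.6, 9.4]
grip_width: 44.8
```

```bash
python3 - <<'E'
from h import *
s=manip.sense();print(s['ee_pos'],s['ee_rot'],s['time_s'],s['wrist_force'],s['grip_width'])
E
```

```text
[ 443.94644814 -215.8068637    45.52829723] [-2.00477237e-01  3.13422423e+00 -1.34870809e-03] 9.5 [-0.22237756 -0.56578101  9.36288597] 44.812543185716386
```

Emit:
send_rows(
  commands=[
    {"slide": [0, 0, 0.03], "rotation": [0, 0, 0], "hand": 0.3},
    {"slide": [0, 0, 0.08], "rotation": [0, 0, 0], "hand": 0.3},
    {"slide": [0, 0, 0.14], "rotation": [0, 0, 0], "hand": 0.3},
    {"slide": [0, 0, 0.2], "rotation": [0, 0, 0], "hand": 0.3},
    {"slide": [0, 0, 0.26], "rotation": [0, 0, 0], "hand": 0.3},
    {"slide": [0, 0, 0.3], "rotation": [0, 0, 0], "hand": 0.3},
    {"slide": [0, 0, 0.32], "rotation": [0, 0, 0], "hand": 0.3},
    {"slide": [0, 0, 0.32], "rotation": [0, 0, 0], "hand": 0.3},
    {"slide": [0, 0, 0.32], "rotation": [0, 0, 0], "hand": 0.3},
  ],
)

```text
time_s: 10.25
ee_pos: [443.7, -215.7, 236.6]
ee_rot: [-0.201, 3.135, -0.001]
wrist_force: [0.4, 0.0, -4.9]
grip_width: 44.4
```

```bash
python3 - <<'E'
from h import *
a=read_camera("side");cv2.imwrite("pics/s7.png",cv2.resize(cv2.convertScaleAbs(a[60:260,195:395,::-1],alpha=1.2),None,fx=3,fy=3,interpolation=cv2.INTER_CUBIC))
s=manip.sense();print(s['ee_pos'],s['time_s'],s['wrist_force'],s['torque'],s['grip_width'])
plan((525,107,240),Rt(np.pi/2+.127,0))
E
```

```text
[ 443.49693378 -215.49591163  235.7197752 ] 10.3 [-0.5942229  -0.33325761 -4.93394624] [ 0.05930747 -0.07473225 -0.01069567] 44.46362966181686
target [525 107 240] slide [0.1358, 0.5375, 0.0071] rot [-0.0002, -0.0003, -0.0003]
```

View pics/s7.png

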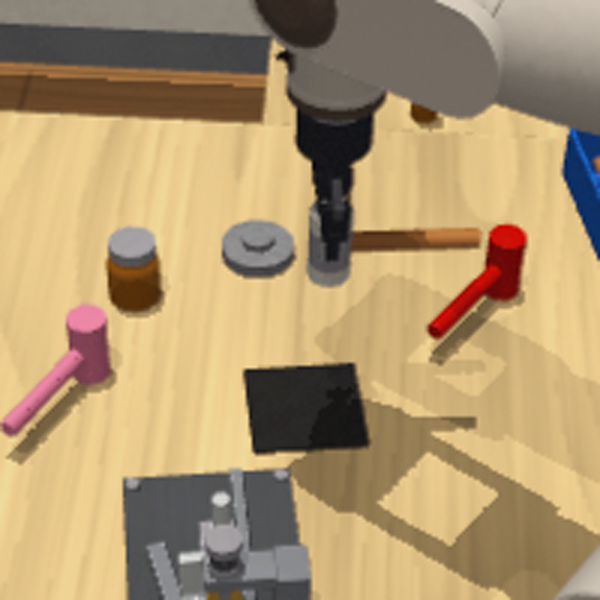

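Emit:
send_rows(
  commands=[
    {"slide": [0.01, 0.04, 0.01], "rotation": [0, 0, 0], "hand": 0.3},
    {"slide": [0.025, 0.1, 0.01], "rotation": [0, 0, 0], "hand": 0.3},
    {"slide": [0.04, 0.16, 0.01], "rotation": [0, 0, 0], "hand": 0.3},
    {"slide": [0.055, 0.22, 0.01], "rotation": [0, 0, 0], "hand": 0.3},
    {"slide": [0.072, 0.285, 0.01], "rotation": [0, 0, 0], "hand": 0.3},
    {"slide": [0.088, 0.35, 0.01], "rotation": [0, 0, 0], "hand": 0.3},
    {"slide": [0.104, 0.415, 0.01], "rotation": [0, 0, 0], "hand": 0.3},
    {"slide": [0.12, 0.475, 0.01], "rotation": [0, 0, 0], "hand": 0.3},
    {"slide": [0.13, 0.515, 0.01], "rotation": [0, 0, 0], "hand": 0.3},
    {"slide": [0.136, 0.537, 0.01], "rotation": [0, 0, 0], "hand": 0.3},
  ],
)

```text
time_s: 11.13
ee_pos: [524.7, 109.5, 239.3]
ee_rot: [0.204, -3.131, -0.002]
wrist_force: [-0.5, -1.0, -4.6]
grip_width: 44.6
```

Emit:
send_rows(
  commands=[
    {"slide": [0, 0, 0], "rotation": [0, 0, 0], "hand": 0.3},
    {"slide": [0, 0, 0], "rotation": [0, 0, 0], "hand": 0.3},
  ],
)

```text
time_s: 11.3
ee_pos: [524.2, 109.8, 237.3]
ee_rot: [0.206, -3.127, -0.002]
wrist_force: [-0.3, -0.5, -4.5]
grip_width: 44.5
```

```bash
python3 - <<'E'
from h import *
a=read_camera("side");cv2.imwrite("pics/s8.png",cv2.resize(cv2.convertScaleAbs(a[100:300,195:395,::-1],alpha=1.2),None,fx=3,fy=3,interpolation=cv2.INTER_CUBIC))
a=read_camera("top");cv2.imwrite("pics/t8.png",cv2.resize(cv2.convertScaleAbs(a[120:270,165:365,::-1],alpha=1.5),None,fx=4,fy=4,interpolation=cv2.INTER_CUBIC))
s=manip.sense();print(s['ee_pos'],s['time_s'],s['wrist_force'],s['torque'],s['grip_width'])
plan((525,107,205),Rt(np.pi/2+.127,0))
E
```

```text
[524.37307746 108.61887096 238.33276069] 11.4 [-0.37086246 -0.44348955 -3.11203042] [ 0.02455146 -0.05169192  0.01925796] 44.7784770861808
target [525 107 205] slide [0.001, -0.0027, -0.0556] rot [-0.0001, -0.0018, -0.0008]
```

View pics/s8.png

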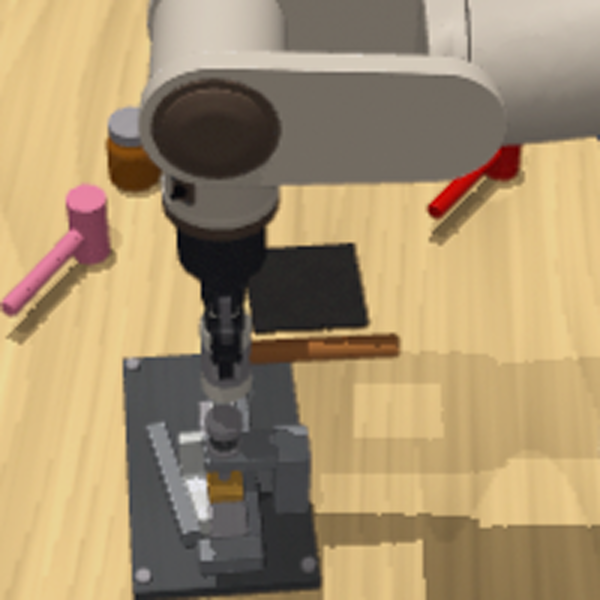

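View pics/t8.png

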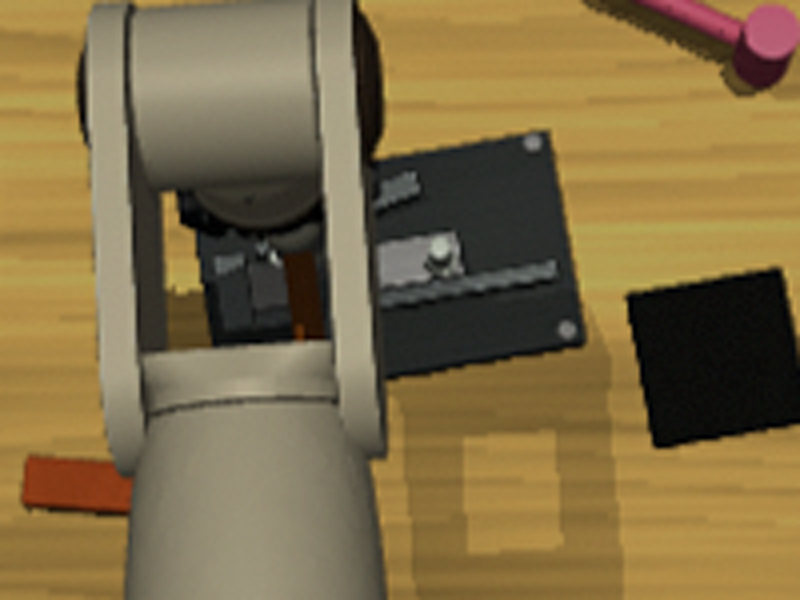

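Emit:
send_rows(
  commands=[
    {"slide": [0.001, -0.0027, -0.03], "rotation": [0, 0, 0], "hand": 0.3},
    {"slide": [0.001, -0.0027, -0.06], "rotation": [0, 0, 0], "hand": 0.3},
    {"slide": [0.001, -0.0027, -0.06], "rotation": [0, 0, 0], "hand": 0.3},
    {"slide": [0.001, -0.0027, -0.06], "rotation": [0, 0, 0], "hand": 0.3},
  ],
)

```text
time_s: 11.73
ee_pos: [524.6, 105.9, 202.1]
ee_rot: [0.201, -3.128, -0.001]
wrist_force: [1.0, 0.0, -2.1]
grip_width: 44.6
```

```bash
python3 - <<'E'
from h import *
a=read_camera("side");cv2.imwrite("pics/s9.png",cv2.resize(cv2.convertScaleAbs(a[160:310,195:345,::-1],alpha=1.2),None,fx=4,fy=4,interpolation=cv2.INTER_CUBIC))
s=manip.sense();print(s['ee_pos'],s['time_s'],s['wrist_force'],s['grip_width'])
print("face z",s['ee_pos'][2]-37.5)
plan((525,107,171),Rt(np.pi/2+.127,0))
E
```

```text
[525.07133355 106.16602928 203.06106697] 11.7833 [ 0.34594968  0.83082064 -2.86009936] 44.348775885693
face z 165.56106697128698
target [525 107 171] slide [-0.0001, 0.0014, -0.0534] rot [-0.0001, -0.0017, -0.0004]
```

View pics/s9.png

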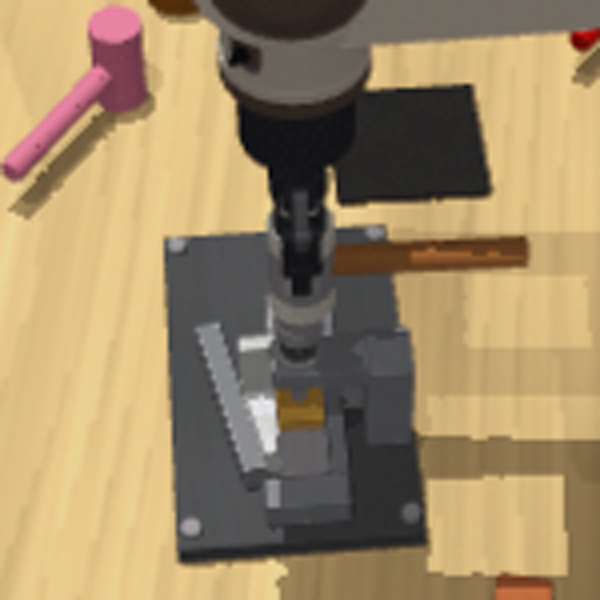

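Emit:
send_rows(
  commands=[
    {"slide": [0, 0.0014, -0.018], "rotation": [0, 0, 0], "hand": 0.3},
    {"slide": [0, 0.0014, -0.037], "rotation": [0, 0, 0], "hand": 0.3},
    {"slide": [0, 0.0014, -0.053], "rotation": [0, 0, 0], "hand": 0.3},
    {"slide": [0, 0.0014, -0.053], "rotation": [0, 0, 0], "hand": 0.3},
  ],
)

```text
time_s: 12.12
ee_pos: [525.6, 106.8, 170.6]
ee_rot: [0.201, -3.131, -0.0]
wrist_force: [1.5, -0.9, 0.1]
grip_width: 44.4
```

Emit:
send_rows(
  commands=[
    {"slide": [0, 0, -0.003], "rotation": [0, 0, 0], "hand": 0.3},
    {"slide": [0, 0, -0.003], "rotation": [0, 0, 0], "hand": 0.3},
  ],
)

```text
time_s: 12.28
ee_pos: [526.3, 106.8, 170.0]
ee_rot: [0.201, -3.134, -0.0]
wrist_force: [-4.2, -0.8, 17.4]
grip_width: 44.3
```

Emit:
send_rows(
  commands=[
    {"slide": [0, 0, -0.003], "rotation": [0, 0, 0], "hand": 0.3},
    {"slide": [0, 0, -0.003], "rotation": [0, 0, 0], "hand": 0.3},
  ],
)

```text
time_s: 12.45
ee_pos: [526.8, 106.8, 169.9]
ee_rot: [-0.201, 3.133, 0.0]
wrist_force: [-7.1, -2.7, 24.3]
grip_width: 44.5
```

Emit:
send_rows(
  commands=[
    {"slide": [-0.002, 0, 0.02], "rotation": [0, 0, 0], "hand": 0.3},
    {"slide": [-0.003, 0, 0.05], "rotation": [0, 0, 0], "hand": 0.3},
    {"slide": [-0.003, 0, 0.05], "rotation": [0, 0, 0], "hand": 0.3},
    {"slide": [-0.003, 0, 0.025], "rotation": [0, 0, 0], "hand": 0.3},
    {"slide": [-0.003, 0, 0.004], "rotation": [0, 0, 0], "hand": 0.3},
    {"slide": [-0.003, 0, 0.01], "rotation": [0, 0, 0], "hand": 0.3},
    {"slide": [-0.003, 0, 0.06], "rotation": [0, 0, 0], "hand": 0.3},
    {"slide": [-0.003, 0, 0.11], "rotation": [0, 0, 0], "hand": 0.3},
    {"slide": [-0.003, 0, 0.12], "rotation": [0, 0, 0], "hand": 0.3},
    {"slide": [-0.003, 0, 0.12], "rotation": [0, 0, 0], "hand": 0.3},
  ],
)

```text
time_s: 13.28
ee_pos: [525.7, 106.9, 243.5]
ee_rot: [-0.201, 3.13, 0.0]
wrist_force: [-0.7, 0.3, -3.7]
grip_width: 44.4
```

```bash
python3 - <<'E'
from h import *
a=read_camera("side");cv2.imwrite("pics/s10.png",cv2.resize(cv2.convertScaleAbs(a[140:290,195:345,::-1],alpha=1.2),None,fx=4,fy=4,interpolation=cv2.INTER_CUBIC))
s=manip.sense();print(s['ee_pos'],s['time_s'],s['wrist_force'],s['grip_width'])
plan((450,-216,240),Rt(np.pi/2+.127,0))
E
```

```text
[525.1109874  106.87597374 241.67952534] 13.3333 [-0.20353279  0.19258454 -4.46120455] 44.53713734082047
target [ 450 -216  240] slide [-0.1252, -0.5381, -0.0028] rot [-0.0001, 0.0007, -0.0004]
```

View pics/s10.png

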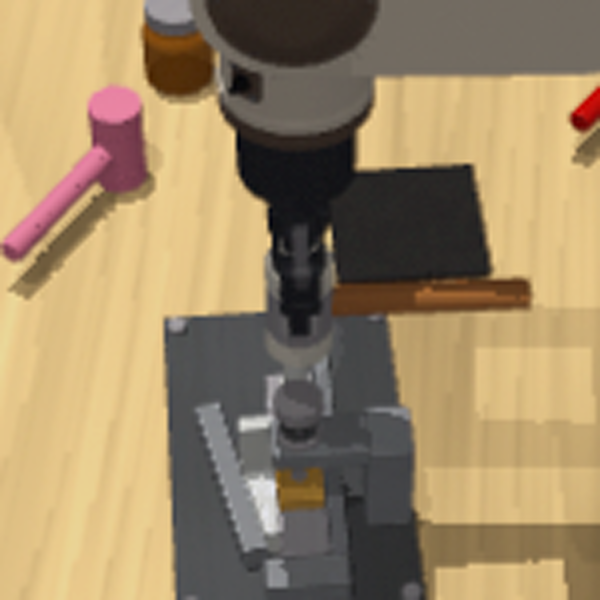

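Emit:
send_rows(
  commands=[
    {"slide": [-0.01, -0.04, 0], "rotation": [0, 0, 0], "hand": 0.3},
    {"slide": [-0.023, -0.1, 0], "rotation": [0, 0, 0], "hand": 0.3},
    {"slide": [-0.037, -0.16, 0], "rotation": [0, 0, 0], "hand": 0.3},
    {"slide": [-0.05, -0.22, 0], "rotation": [0, 0, 0], "hand": 0.3},
    {"slide": [-0.066, -0.285, 0], "rotation": [0, 0, 0], "hand": 0.3},
    {"slide": [-0.081, -0.35, 0], "rotation": [0, 0, 0], "hand": 0.3},
    {"slide": [-0.096, -0.415, 0], "rotation": [0, 0, 0], "hand": 0.3},
    {"slide": [-0.11, -0.475, 0], "rotation": [0, 0, 0], "hand": 0.3},
    {"slide": [-0.12, -0.515, 0], "rotation": [0, 0, 0], "hand": 0.3},
    {"slide": [-0.125, -0.537, 0], "rotation": [0, 0, 0], "hand": 0.3},
  ],
)

```text
time_s: 14.17
ee_pos: [448.6, -217.8, 239.4]
ee_rot: [0.198, -3.135, -0.002]
wrist_force: [0.5, -0.0, -4.4]
grip_width: 44.7
```

Emit:
send_rows(
  commands=[
    {"slide": [0, 0, -0.05], "rotation": [0, 0, 0], "hand": 0.3},
    {"slide": [0, 0, -0.1], "rotation": [0, 0, 0], "hand": 0.3},
    {"slide": [0, 0, -0.15], "rotation": [0, 0, 0], "hand": 0.3},
    {"slide": [0, 0, -0.2], "rotation": [0, 0, 0], "hand": 0.3},
    {"slide": [0, 0, -0.25], "rotation": [0, 0, 0], "hand": 0.3},
    {"slide": [0, 0, -0.28], "rotation": [0, 0, 0], "hand": 0.3},
    {"slide": [0, 0, -0.28], "rotation": [0, 0, 0], "hand": 0.3},
    {"slide": [0, 0, -0.28], "rotation": [0, 0, 0], "hand": 0.3},
  ],
)

```text
time_s: 14.83
ee_pos: [447.6, -217.1, 70.1]
ee_rot: [0.198, -3.132, -0.006]
wrist_force: [0.7, -0.5, -2.8]
grip_width: 44.2
```

```bash
python3 - <<'E'
from h import *
a=read_camera("side");cv2.imwrite("pics/s11.png",cv2.resize(cv2.convertScaleAbs(a[100:250,195:395,::-1],alpha=1.2),None,fx=4,fy=4,interpolation=cv2.INTER_CUBIC))
s=manip.sense();print(s['ee_pos'],s['time_s'],s['wrist_force'],s['grip_width'])
plan((450,-215,46),Rt(np.pi/2+.127,0))
E
```

```text
[ 448.41971983 -217.63224354   71.47329771] 14.8833 [ 0.17018978  0.02615449 -3.56924749] 44.400050318408695
target [ 450 -215   46] slide [0.0026, 0.0044, -0.0425] rot [-0.0006, -0.0004, 0.0003]
```

View pics/s11.png

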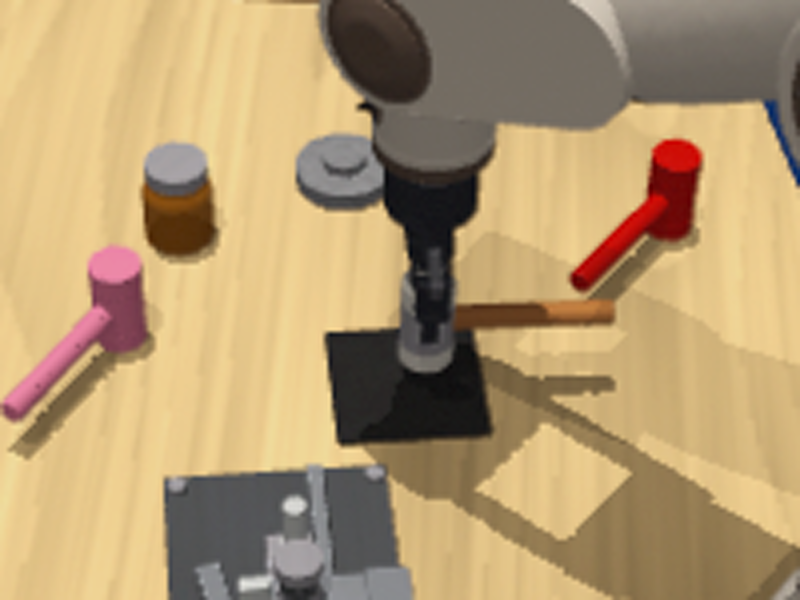

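Emit:
send_rows(
  commands=[
    {"slide": [0, 0.002, -0.015], "rotation": [0, 0, 0], "hand": 0.3},
    {"slide": [0, 0.004, -0.03], "rotation": [0, 0, 0], "hand": 0.3},
    {"slide": [0, 0.004, -0.038], "rotation": [0, 0, 0], "hand": 0.3},
    {"slide": [0, 0.004, -0.041], "rotation": [0, 0, 0], "hand": 0.3},
    {"slide": [0, 0.004, -0.041], "rotation": [0, 0, 0], "hand": 0.3},
    {"slide": [0, 0.004, -0.041], "rotation": [0, 0, 0], "hand": 0.3},
  ],
)

```text
time_s: 15.38
ee_pos: [448.5, -215.3, 47.0]
ee_rot: [0.198, -3.134, -0.003]
wrist_force: [0.1, -0.9, -3.3]
grip_width: 44.3
```

Emit:
send_rows(
  commands=[
    {"slide": [0, 0, -0.0015], "rotation": [0, 0, 0], "hand": 0.3},
    {"slide": [0, 0, -0.002], "rotation": [0, 0, 0], "hand": 0.3},
    {"slide": [0, 0, -0.002], "rotation": [0, 0, 0], "hand": 0.3},
  ],
)

```text
time_s: 15.63
ee_pos: [448.6, -215.4, 46.0]
ee_rot: [0.198, -3.135, -0.003]
wrist_force: [-0.1, 0.4, -2.8]
grip_width: 44.7
```

Emit:
send_rows(
  commands=[
    {"slide": [0, 0, -0.0015], "rotation": [0, 0, 0], "hand": 0.3},
    {"slide": [0, 0, -0.002], "rotation": [0, 0, 0], "hand": 0.3},
    {"slide": [0, 0, -0.002], "rotation": [0, 0, 0], "hand": 0.3},
  ],
)

```text
time_s: 15.88
ee_pos: [448.9, -215.5, 45.5]
ee_rot: [-0.198, 3.135, 0.002]
wrist_force: [-2.1, 1.5, 6.6]
grip_width: 44.4
```

Emit:
send_rows(
  commands=[
    {"slide": [0, 0, 0.0005], "rotation": [0, 0, 0], "hand": 0.6},
    {"slide": [0, 0, 0.0005], "rotation": [0, 0, 0], "hand": 0.7},
    {"slide": [0, 0, 0.0005], "rotation": [0, 0, 0], "hand": 0.85},
    {"slide": [0, 0, 0.0005], "rotation": [0, 0, 0], "hand": 1},
    {"slide": [0, 0, 0.0005], "rotation": [0, 0, 0], "hand": 1},
    {"slide": [0, 0, 0.0005], "rotation": [0, 0, 0], "hand": 1},
    {"slide": [0, 0, 0.0005], "rotation": [0, 0, 0], "hand": 1},
  ],
)

```text
time_s: 16.47
ee_pos: [448.9, -215.5, 45.7]
ee_rot: [-0.198, 3.135, 0.002]
wrist_force: [-0.3, 0.6, -0.1]
grip_width: 85.4
```

Emit:
send_rows(
  commands=[
    {"slide": [0, 0, 0.02], "rotation": [0, 0, 0], "hand": 1},
    {"slide": [0, 0, 0.07], "rotation": [0, 0, 0], "hand": 1},
    {"slide": [0, 0, 0.13], "rotation": [0, 0, 0], "hand": 1},
    {"slide": [0, 0, 0.19], "rotation": [0, 0, 0], "hand": 1},
    {"slide": [0, 0, 0.25], "rotation": [0, 0, 0], "hand": 1},
    {"slide": [0, -0.05, 0.31], "rotation": [0, 0, 0], "hand": 1},
    {"slide": [-0.05, -0.11, 0.33], "rotation": [0, 0, 0], "hand": 1},
    {"slide": [-0.1, -0.16, 0.33], "rotation": [0, 0, 0], "hand": 1},
    {"slide": [-0.14, -0.2, 0.33], "rotation": [0, 0, 0], "hand": 1},
    {"slide": [-0.14, -0.2, 0.33], "rotation": [0, 0, 0], "hand": 1},
  ],
)

```text
time_s: 17.3
ee_pos: [361.2, -339.4, 244.0]
ee_rot: [0.191, -3.135, 0.0]
wrist_force: [-0.3, 1.0, -0.8]
grip_width: 85.4
```

```bash
python3 - <<'E'
from h import *
a=read_camera("side");cv2.imwrite("pics/s12.png",cv2.resize(cv2.convertScaleAbs(a[100:300,195:395,::-1],alpha=1.2),None,fx=3,fy=3,interpolation=cv2.INTER_CUBIC))
a=read_camera("top");cv2.imwrite("pics/t12.png",cv2.resize(cv2.convertScaleAbs(a[120:270,195:395,::-1],alpha=1.6,beta=15),None,fx=4,fy=4,interpolation=cv2.INTER_CUBIC))
s=manip.sense();print(s['ee_pos'],s['time_s'],s['wrist_force'],s['grip_width'])
E
```

```text
[ 363.86237153 -336.56842207  243.69778815] 17.4 [0.79186968 0.7151685  0.19688947] 85.29710640168682
```

View pics/s12.png

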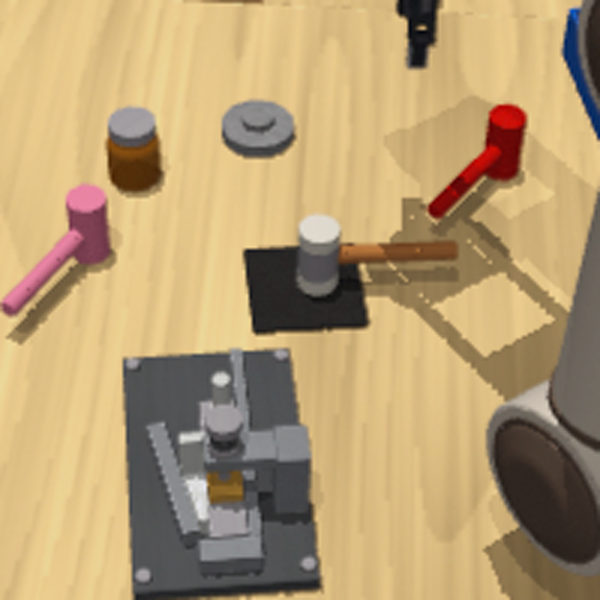

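View pics/t12.png

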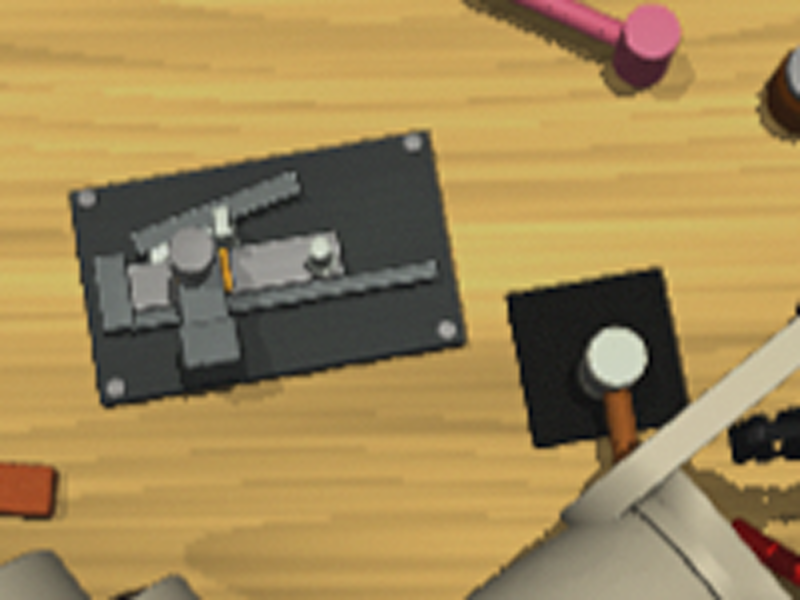

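```bash
python3 - <<'E'
from h import *
print(manip.sense()['qd'].round(3)); print(manip.sign_off())
E
```

```text
[0.057 0.002 0.001 0.011 0.001 0.023]
the job is handed in; nothing more can be done
None
```

I did every step in order and handed the job in at about 17.4 s. I got no verdict, so these are my own last checks.

- **Bar:** pushed by its post until it met the end stop. The force jumped from about 3 N to 28 N, and I held it there. In the last top picture the bar sits against its stop.
- **Wedge:** slid along the ramp until it jammed, with 13–15 N at the fingers. By tool position it stopped at about 45 mm. I did not measure the contact force between wedge and bar directly.
- **Dowel:** I struck the punch twice with the mallet, with the arm commanded down at roughly 120–190 mm/s. After the first blow I also pressed lightly with the mallet. The punch came to a hard stop with the mallet's face at about 132.5 mm, against 133 mm expected with the dowel fully home. The cameras could not show the dowel clearly, so this rests on that stop height and the force. The punch was back up in the last side picture.
- **Mallet:** it stands upright on the pad at about (449, -216) mm, handle as before. That is about 13 mm from the pad's centre and 6 mm from where it first stood. The gripper is clear.
- **Other things:** the jar, buffing wheel and both look-alike mallets are unmoved in the last pictures. The part of the compound block in view is unmoved, and the tray was outside the crops, but the arm did not work near either.

The two cameras disagreed by about 5 mm on the fixture's position along y. I used a value between them, and the contacts with the post, tab and punch fit it to within about 2 mm.

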